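# Hold the sample drawer's sprung dust shutter half open

## Task

Pull the drawer of the white glaze-sample cabinet all the way out to its stop. Then take the upright tab on the sprung dust shutter inside the drawer, slide the shutter sideways to half of its travel, so that its edge is over the divider and a colleague can reach the first row of sample tiles, and keep holding it there by the tab with the drawer still fully out: finish while holding, without letting go. Leave the other things on the counter where they are.

Things in the scene. Friction and masses are not known exactly. Their poses are not given: they have to be found in the camera images.
- cabinet: White cabinet on the counter, 280 deep (x) x 300 wide (y) x 134 mm high, fixed, with a cork pad and four fixed flat tiles (10 mm more) on the back half of its top. Origin: on the counter, under the middle of the shut drawer's outer face. Its +x axis points from the drawer front to its back, +y to the left as one faces the front, +z up; the drawer comes out along its -x, which faces the robot roughly.
- drawer (a joint): How far the drawer is out, m: 0 shut, 0.140 at its stop. Its guides drag with about 2.5 N plus 8 N per m/s; it stays where it is left. The front panel is 294 wide, from 16 to 120 mm above the counter; its outer face is at the cabinet's x = 0 when shut.
- drawer_handle (a point): Middle of the drawer's bar handle: a level steel bar 11 mm thick and 120 mm long, parallel to the cabinet's y, its axis 45 mm in front of the front panel and 98 mm above the counter (36 mm below the cabinet's top); held by a thin post near each end (52 mm either side of the middle). Moves with the drawer.
- shutter (a joint): How far the sprung shutter is open, m: 0 shut, 0.100 fully open, so half travel is 0.050. It slides along the cabinet's +y (to the left as one faces the front) and springs shut by itself when let go. The spring pushes back with 3.6 N at 0, 9.6 N at half and 15.6 N when fully open (120 N/m).
- shutter_plate (a point): Centre of the top of the shutter: an aluminium plate 108 (cabinet x) x 110 (y) x 6 mm, its top 77.5 mm above the counter, between two rails across the front part of the drawer; reachable only when the drawer is out. The drawer's front panel rises 42 mm above it.
- half_mark (a point): Top of the divider in the compartment under the shutter. At half travel the shutter's right-hand (-y) edge is over it, in line with two steel studs, 8 mm across and 10 mm high, one on each rail (the rear one stays under the cabinet's edge). Moves with the drawer.
- shutter_tab: Upright steel tab in the middle of the shutter plate: 50 long along the cabinet's x, 10 thick along its y, 38 mm high (77.5 to 115.5 mm above the counter). Origin: centre of its foot; axes parallel to the cabinet's. It is 80 mm behind the drawer front's outer face, and with the shutter shut 68 mm to the right (-y) of the cabinet's middle.
- tab_centre (a point): Centre of that tab, 19 mm above its foot.
- cup: Loose white ceramic mug, 84 across and 65 mm high, to one side of the cabinet; a bystander. Origin: centre of its underside.
- bowl: Loose white ceramic bowl, 116 across and 55 mm high, to one side; a bystander. Origin: centre of its underside.
- bottle: Loose closed clear bottle, 62 across and 190 mm high, standing to one side; a bystander. Origin: centre of its underside.
- ruler: Loose steel ruler, 200 x 30 x 4 mm, lying flat to one side; a bystander. Origin: centre of its underside, its length along its x.

How it is judged:
By the outcome, as a careful person would: the job done as asked, in the order asked, and still so for the second after the job is handed in, while the arm keeps its last pose, push and grip.
It also fails if it takes over 48 s, if anything falls off the work surface, if the arm or the gripper's body presses on something with over 40 N, if the wrist force passes 120 N, or if a joint passes its speed limit or range.

## Robot

A 6-joint arm with a two-finger parallel gripper is mounted at the origin on the work surface. World frame = base frame: x ahead of the robot, y to its left, z up, the work surface at z = 0. Lengths are in m, angles in degrees, forces in N, time in s.
With the tool pointing down it reaches from about 0.3 to 0.875 m from the base axis. Payload 6.4 kg.
Tool frame: the origin (TCP) lies midway between the tips of the shut fingers; the grasp point (between the pads) lies 19 mm behind it; z points along the fingers, y is the line along which they close (so a half turn about z gives the same grasp; the last joint's range is limited). The gripper opens to 85 mm and grips with 20 to 120 N. Pads are 22 mm wide; open, the fingers measure 114 mm over their backs; the gripper's body (76 mm by 85 mm) begins 54 mm behind the grasp point. The pads swing forward as they close: fully open they stand 13 mm farther back than shut.
Start: joints at [54.357, 10.359, 92.074, -0, 77.567, -11.82], TCP at [0.232, 0.526, 0.231] pointing down, gripper open.
Joint ranges: [-171.53, 171.53], [-51.25, 118.39], [17.06, 147.69], [-65.23, 245.23], [0, 150.52], [-178.68, 178.68]. Speed limits (degrees/s): [147.25, 147.25, 172.46, 180, 180, 180].

## Interface

Orientations are given as a 3x3 rotation matrix whose columns are the frame's x, y, z axes.
In Python, from station import bot, read_camera, get_calibration gives the robot as it stands.
- The arm moves only by the tool play_rows, never from a script. Its argument "rows" is a list that holds one entry, the list of rows, each a list of 5 numbers: the opening, from -1 (shut) to 1 (fully open), so that 0 is half open, then the shift along the tool's x, y, z each as a share of 12 cm, from -1 to 1, then the turn about the tool's z as a share of 180 degrees, from -1 to 1. A call has 1 to 12 rows; each row shifts and turns the commanded pose from where the row before left it, along the tool's axes as they then stand; what a row does not reach is not made up. A row lasts 1/12 s, in which the tool goes at most 41.7 mm and 7.16 degrees, less where a joint would pass 70% of its speed; a pose out of reach is approached as far as the arm can. A call with a number of a shift or a turn outside -1 to 1 is refused whole. A call with a gripper value outside its range is refused whole. The fingers move at their own pace and stop on an object; the grip force is fixed at half the most. Time passes only in rows, so rows that do not move let the fingers close. It gives the time, the measured TCP pose, the force, the opening and the grip force at its end, in the units of the state.
- bot.read_state(): the state, without advancing time (a new reading comes with each control period).
- read_camera(name): name is "side" or "top" or "wrist"; returns the picture (384x512x3 uint8, blue, green, red); there is no depth.
- get_calibration(name): a dict with "intrinsics" (3x3 intrinsics, pixels), "view" (4x4, takes a point from world to camera coordinates). Camera axes: x right, y up, looking along -z (the intrinsics and any distortion apply to the point x, -y, -z); pixel columns grow to the right and rows downward; lengths in m; the calibration is good to about 2 mm. A picture is of the moment at which its call begins: read the wrist's pose just before it. get_calibration takes no time and is no camera call; for the wrist camera it gives the pose at the moment of the call.
- bot.finish_job(): hands the job in; it is judged then, once.
The state is a dict: "time": time; "joint_positions": joint angles; "joint_velocities": joint speeds; "joint_torque": joint torques, N m; "position": TCP position; "eef_rot": TCP orientation; "wrist_force": force on the tool from outside, world axes, zero at the start; "torque": the same for the moment, N m; "finger_gap": finger opening in m; "finger_force": force on a finger pad.
Only numpy, scipy, OpenCV 4.12 (cv2) and the standard library are available. Lean on these libraries where they do the work, as an engineer would, in place of code of your own. Each camera call takes 0.05 s, during which the arm holds its last target. There are 200 camera calls.

## Working session

There is one attempt and no reset: what is moved stays moved. The work goes in short steps, Python scripts to look and compute and a tool call to move; the robot and the scene stay as the last step left them, time stands still between calls to the robot, and variables do not carry over. Pictures are saved under pics/ and viewed, at most 10 in all, crops included, and the job is handed in when it is done.

Besides the shell and the picture viewer there is one more tool, called after "Request:" as name([rows], argument=value, ...), one row to a line, values as JSON. play_rows: Moves the arm, as the interface text tells. Shift numbers are shares of 12 cm and turn numbers shares of 180 degrees, none past 1 either way. Its arguments: {"type":"object","properties":{"rows":{"type":"array"}},"required":["rows"]}

```bash
mkdir -p pics; ls; python3 - <<'E'
from station import bot, read_camera, get_calibration
import cv2,numpy as np
s=bot.read_state();print(s['time'],s['position'],np.round(s['eef_rot'],3),s['finger_gap'])
for n in('top','side'):
    cv2.imwrite(f'pics/{n}0.png',read_camera(n));c=get_calibration(n);print(n,{k:np.round(v,4).tolist() if not isinstance(v,(str,dict)) else v for k,v in c.items()})
E
```

```text
pics
0.0 [0.23190946 0.52557287 0.2303934 ] [[-0.915  0.404 -0.001]
 [ 0.404  0.915 -0.001]
 [ 0.    -0.002 -1.   ]] 0.08573259593736134
top {'intrinsics': [[375.3643, 0.0, 253.5292], [0.0, 375.3643, 194.1728], [0.0, 0.0, 1.0]], 'view': [[-0.0253, -0.9997, -0.0043, 0.0034], [0.9722, -0.0256, 0.2328, -0.5587], [-0.2329, 0.0017, 0.9725, -1.0989], [0.0, 0.0, 0.0, 1.0]]}
side {'intrinsics': [[453.0217, 0.0, 258.6987], [0.0, 453.0217, 197.3906], [0.0, 0.0, 1.0]], 'view': [[0.739, -0.6733, 0.021, -0.3986], [0.4493, 0.5159, 0.7294, -0.2916], [-0.5019, -0.5296, 0.6838, -1.2543], [0.0, 0.0, 0.0, 1.0]]}
```

View pics/top0.png

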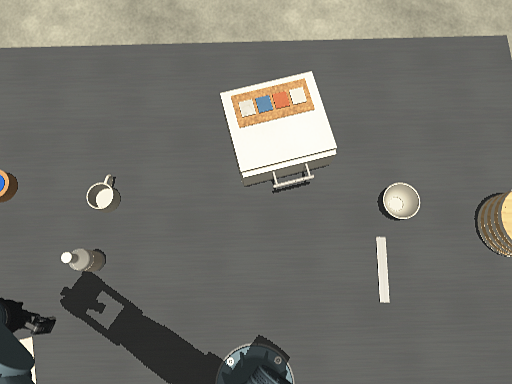

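View pics/side0.png

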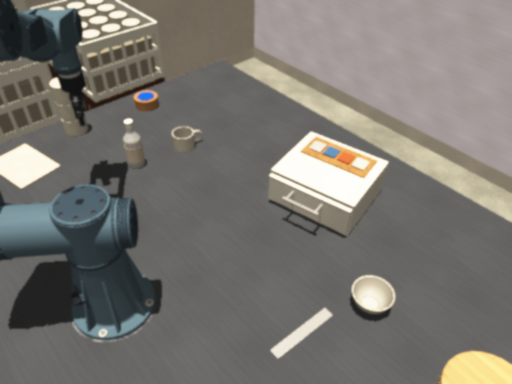

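Top view: the cabinet roof corners are near (221,93), (312,72), (336,150) and (242,173), and the handle runs about (274,187)-(313,177). Side view: the handle is at about (283,195)-(322,210). I'll zoom in and measure.

```bash
cat > h.py <<'E'
from station import bot, read_camera, get_calibration
import cv2,numpy as np
def ray(n,uv,c=None):
    c=c or get_calibration(n);K=np.array(c['intrinsics']);V=np.array(c['view']);R=V[:3,:3]
    o=-R.T@V[:3,3];d=np.linalg.inv(K)@[*uv,1];return o,R.T@(d*[1,-1,-1])
def onz(n,uv,z,c=None):
    o,d=ray(n,uv,c);return o+d*(z-o[2])/d[2]
def proj(n,p,c=None):
    c=c or get_calibration(n);K=np.array(c['intrinsics']);V=np.array(c['view'])
    q=(V@[*p,1])[:3]*[1,-1,-1];q=K@q;return q[:2]/q[2]
E
python3 - <<'E'
from h import *
im=cv2.imread('pics/top0.png')
cv2.imwrite('pics/z.png',cv2.resize(im[60:200,210:350],None,fx=4.2,fy=4.2,interpolation=cv2.INTER_CUBIC))
for uv in [(221,93),(312,72),(337,150),(242,173)]: print(onz('top',uv,.134).round(4))
for uv in [(274,187),(313,177)]: print(onz('top',uv,.098).round(4))
E
```

```text
[0.8694 0.0824 0.134 ]
[ 0.9344 -0.2056  0.134 ]
[ 0.6719 -0.2645  0.134 ]
[0.6075 0.0216 0.134 ]
[ 0.5716 -0.0734  0.098 ]
[ 0.5999 -0.1934  0.098 ]
```

View pics/z.png

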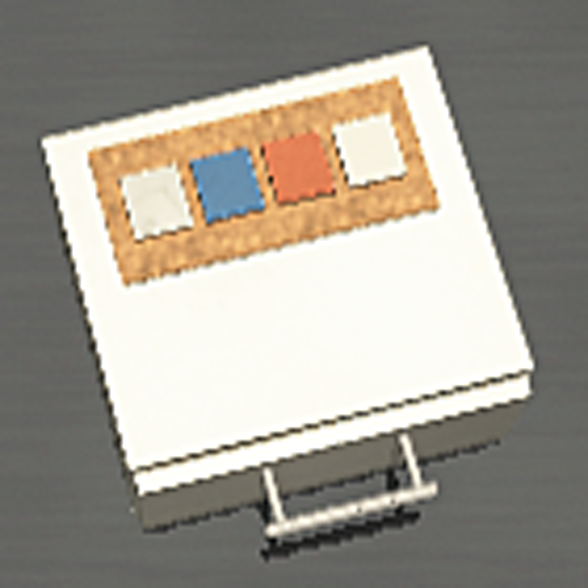

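Request:
play_rows([
  [[-0.1,0,0,-0.1,0.037],[-0.1,0,0,-0.1,0.037],[-0.1,0,0,-0.1,0.037],[-0.1,0,0,-0.1,0.037],[-0.1,0,0,0,0.037],[-0.1,0,0,0,0.037],[-0.1,0,0,0,0.037],[-0.1,0,0,0,0.037]],
])

```text
time: 0.77
position: [0.2321, 0.5258, 0.2788]
eef_rot: [[-0.218, 0.976, -0.001], [0.976, 0.218, -0.001], [-0.001, -0.001, -1.0]]
wrist_force: [-0.3, -0.1, -2.1]
finger_gap: 0.0386
finger_force: 0.0
```

Request:
play_rows([
  [[-0.1,-0.3,0.083,0,0],[-0.1,-0.3,0.083,0,0],[-0.1,-0.3,0.083,0,0],[-0.1,-0.3,0.083,0,0],[-0.1,-0.3,0.083,0,0],[-0.1,-0.3,0.083,0,0],[-0.1,-0.3,0.083,0,0],[-0.1,-0.3,0.083,0,0],[-0.1,-0.3,0.083,0,0]],
])

```text
time: 1.52
position: [0.3922, 0.2285, 0.2791]
eef_rot: [[-0.223, 0.975, -0.0], [0.975, 0.223, -0.0], [0.0, -0.0, -1.0]]
wrist_force: [0.8, -0.3, 0.5]
finger_gap: 0.0384
finger_force: 0.0
```

Request:
play_rows([
  [[-0.1,-0.3,0.083,0,0],[-0.1,-0.3,0.083,0,0],[-0.1,-0.3,0.083,0,0],[-0.1,-0.3,0.083,0,0],[-0.1,-0.3,0.083,0,0],[-0.1,-0.3,0.083,0,0],[-0.1,-0.3,0.083,0,0],[-0.1,-0.3,0.083,0,0],[-0.1,-0.3,0.083,0,0],[-0.1,0,0,0,0]],
])

```text
time: 2.35
position: [0.5534, -0.0713, 0.2784]
eef_rot: [[-0.218, 0.976, -0.0], [0.976, 0.218, -0.002], [-0.002, -0.001, -1.0]]
wrist_force: [-0.7, -0.4, 0.6]
finger_gap: 0.0385
finger_force: 0.0
```

Request:
play_rows([
  [[-0.1,-0.28,0.075,0,0],[-0.1,-0.28,0.075,0,0],[-0.1,0,0,0,0],[-0.1,0,0,0,0]],
])

```text
time: 2.68
position: [0.584, -0.1281, 0.2782]
eef_rot: [[-0.221, 0.975, -0.002], [0.975, 0.221, 0.001], [0.001, -0.001, -1.0]]
wrist_force: [-0.2, 0.9, -0.3]
finger_gap: 0.0382
finger_force: 0.0
```

```bash
python3 - <<'E'
from h import *
s=bot.read_state();c=get_calibration('wrist');im=read_camera('wrist')
print(s['position']);np.save('w1.npy',{k:np.array(c[k]) for k in('intrinsics','view')},allow_pickle=True)
V=np.array(c['view']);print((-V[:3,:3].T@V[:3,3]).round(3))
print('exp handle',proj('wrist',(.586,-.1335,.098),c),proj('wrist',(.586-.0133,-.1335+.0585,.098),c),proj('wrist',(.586+.0133,-.1335-.0585,.098),c))
cv2.imwrite('pics/w1.png',im)
E
```

```text
[ 0.58403127 -0.12807391  0.27820698]
[ 0.569 -0.06   0.421]
exp handle [253.60475474 178.27275745] [253.61951024 129.25895844] [253.59138047 222.69847615]
```

View pics/w1.png

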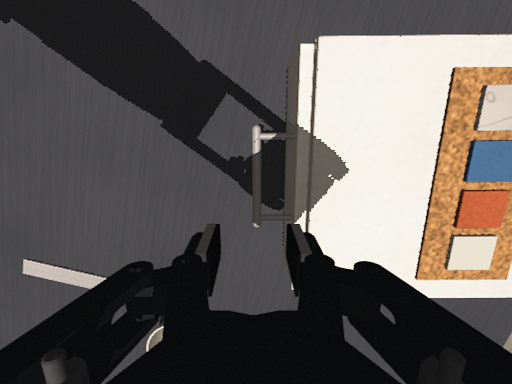

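The wrist view shows the bar vertical at column 257, rows 128-225, about 4 px (3-4 mm) toward the cabinet from where I predicted. The yaw agrees.

Request:
play_rows([
  [[-0.1,-0.05,0.028,0.2,0],[-0.1,0,0,0.25,0],[-0.1,0,0,0.25,0],[-0.1,0,0,0.25,0],[-0.1,0,0,0.25,0],[-0.1,0,0,0.25,0],[-0.1,0,0,0.2,0],[-0.1,0,0,0,0]],
])

```text
time: 3.4
position: [0.5844, -0.1288, 0.0758]
eef_rot: [[-0.225, 0.974, -0.009], [0.974, 0.225, 0.004], [0.006, -0.008, -1.0]]
wrist_force: [-1.7, 0.8, 0.2]
finger_gap: 0.0386
finger_force: 0.0
```

Request:
play_rows([
  [[-1,0,0,0,0],[-1,0,0,0,0],[-1,0,0,0,0],[-1,0,0,0,0],[-1,0,0,0,0],[-1,0,0,0,0]],
])

```text
time: 3.9
position: [0.5892, -0.1321, 0.0836]
eef_rot: [[-0.224, 0.975, 0.001], [0.975, 0.224, -0.0], [-0.001, 0.001, -1.0]]
wrist_force: [-4.9, 1.9, 5.5]
finger_gap: 0.0085
finger_force: 58.9
```

Request:
play_rows([
  [[-1,0,-0.05,0,0],[-1,0,-0.1,0,0],[-1,0,-0.1,0,0],[-1,0,-0.1,0,0],[-1,0,-0.1,0,0],[-1,0,-0.1,0,0],[-1,0,-0.1,0,0],[-1,0,-0.1,0,0],[-1,0,-0.1,0,0],[-1,0,-0.1,0,0],[-1,0,-0.1,0,0],[-1,0,0,0,0]],
])

```text
time: 4.9
position: [0.4659, -0.1612, 0.0835]
eef_rot: [[-0.223, 0.975, 0.003], [0.975, 0.223, -0.002], [-0.002, 0.002, -1.0]]
wrist_force: [-3.0, 2.6, 7.6]
finger_gap: 0.0091
finger_force: 60.6
```

Request:
play_rows([
  [[-1,0,-0.03,0,0],[-1,0,-0.03,0,0],[-1,0,-0.03,0,0],[-1,0,-0.03,0,0],[-1,0,-0.02,0,0],[-1,0,-0.02,0,0],[-1,0,0,0,0],[-1,0,0,0,0]],
])

```text
time: 5.57
position: [0.4528, -0.1643, 0.0836]
eef_rot: [[-0.222, 0.975, 0.013], [0.975, 0.222, -0.001], [-0.004, 0.013, -1.0]]
wrist_force: [19.8, 10.2, -5.7]
finger_gap: 0.009
finger_force: 59.5
```

The drawer moved 0.140 m and pulls against its stop with 20 N. I'll ease off, release, rise and turn.

Request:
play_rows([
  [[-1,0,0.025,0,0],[-0.1,0,0,0,0],[-0.1,0,0,0,0],[-0.1,0,0,0,0],[-0.1,0,0,0,0],[-0.1,0,0,-0.2,0],[-0.1,0,0,-0.25,0],[-0.1,0,0,-0.25,0],[-0.1,0,0,-0.25,0],[-0.1,0,0,-0.25,0],[-0.1,0,0,-0.2,0]],
])

```text
time: 6.48
position: [0.4503, -0.1644, 0.2517]
eef_rot: [[-0.223, 0.975, 0.002], [0.975, 0.223, -0.001], [-0.002, 0.001, -1.0]]
wrist_force: [0.4, -0.1, -0.1]
finger_gap: 0.0385
finger_force: 0.0
```

Request:
play_rows([
  [[-0.1,0,0,0,-0.039],[-0.1,0,0,0,-0.039],[-0.1,0,0,0,-0.039],[-0.1,0,0,0,-0.039],[-0.1,0,0,0,-0.039],[-0.1,0,0,0,-0.039],[-0.1,0,0,0,-0.039],[-0.1,0,0,0,-0.039],[-0.1,0,0,0,-0.039],[-0.1,0,0,0,-0.039],[-0.1,0,0,0,-0.039],[-0.1,0,0,0,-0.039]],
])

```text
time: 7.48
position: [0.4498, -0.1641, 0.2491]
eef_rot: [[-0.992, -0.13, -0.0], [-0.13, 0.992, 0.0], [0.0, 0.0, -1.0]]
wrist_force: [-0.6, -0.3, 0.5]
finger_gap: 0.0383
finger_force: 0.0
```

Request:
play_rows([
  [[-0.1,0,0,0,-0.032],[-0.1,0,0,0,0],[-0.1,0,0,0,0]],
])

```text
time: 7.73
position: [0.4499, -0.1641, 0.2491]
eef_rot: [[-0.976, -0.22, -0.0], [-0.22, 0.976, 0.0], [0.0, 0.0, -1.0]]
wrist_force: [0.3, -0.3, 0.6]
finger_gap: 0.0385
finger_force: 0.0
```

Request:
play_rows([
  [[-0.1,-0.267,-0.14,0,0],[-0.1,-0.267,-0.14,0,0],[-0.1,-0.267,-0.14,0,0],[-0.1,-0.267,-0.14,0,0],[-0.1,0,0,0,0],[-0.1,0,0,0,0],[-0.1,0,0,0,0]],
])

```text
time: 8.32
position: [0.5896, -0.2006, 0.2485]
eef_rot: [[-0.975, -0.221, -0.002], [-0.221, 0.975, 0.001], [0.001, 0.001, -1.0]]
wrist_force: [0.1, 0.3, 1.2]
finger_gap: 0.0384
finger_force: 0.0
```

```bash
python3 - <<'E'
from h import *
s=bot.read_state();c=get_calibration('wrist');im=read_camera('wrist');cv2.imwrite('pics/w2.png',im)
cv2.imwrite('pics/top2.png',read_camera('top'))
print(s['position'])
o=np.array([.6331,-.122]);a=np.array([.975,.2225]);b=np.array([-.2225,.975])
P=lambda x,y,z:(*(o+a*x+b*y),z)
for n,p in dict(t1=P(-.085,-.068,.1155),t2=P(-.035,-.068,.1155),h=P(-.185,0,.098),half=P(-.06,-.018,.1155)).items(): print(n,proj('wrist',p,c).round(1),proj('top',p).round(1))
E
```

```text
[ 0.58956487 -0.20062561  0.24849917]
t1 [250.8 158.9] [319.2 186.4]
t2 [250.9 204.1] [314.5 170.8]
h [317.9  57.8] [305.9 225.2]
half [297.3 182. ] [300.8 182.6]
```

View pics/w2.png

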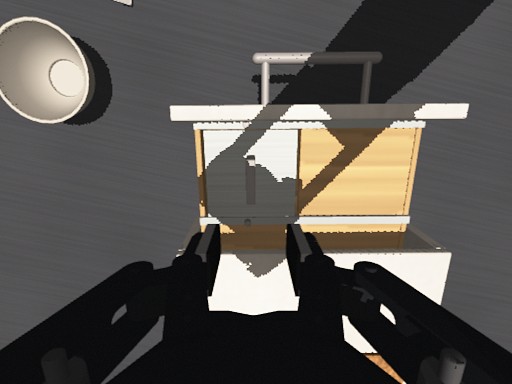

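The wrist view shows the tab at columns 246-256, rows 155-204, and the handle centre at (317,57). Both match the prediction within 1-2 px, so the drawer is fully out. I'll descend and grip.

Request:
play_rows([
  [[-0.1,0,-0.008,0.2,0],[-0.1,0,0,0.25,0],[-0.1,0,0,0.25,0],[-0.1,0,0,0.25,0],[-0.1,0,0,0.25,0],[-0.1,0,0,0.17,0],[-0.1,0,0,0,0],[-0.1,0,0,0,0]],
])

```text
time: 9.08
position: [0.5893, -0.2014, 0.085]
eef_rot: [[-0.975, -0.223, -0.001], [-0.223, 0.975, 0.001], [0.001, 0.001, -1.0]]
wrist_force: [0.5, -0.1, 0.2]
finger_gap: 0.0385
finger_force: 0.0
```

Request:
play_rows([
  [[-1,0,0,0,0],[-1,0,0,0,0],[-1,0,0,0,0],[-1,0,0,0,0],[-1,0,0,0,0],[-1,0,0,0,0]],
])

```text
time: 9.58
position: [0.5919, -0.2029, 0.0878]
eef_rot: [[-0.975, -0.223, 0.004], [-0.223, 0.975, -0.003], [-0.003, -0.004, -1.0]]
wrist_force: [-0.9, -0.3, 7.8]
finger_gap: 0.009
finger_force: 59.8
```

Request:
play_rows([
  [[-1,0.01,0.04,0,0],[-1,0.01,0.04,0,0],[-1,0,0.04,0,0],[-1,0,0.04,0,0],[-1,0,0.04,0,0],[-1,0,0.04,0,0],[-1,0,0.04,0,0],[-1,0,0.04,0,0],[-1,0,0.04,0,0],[-1,0,0.04,0,0],[-1,0,0,0,0],[-1,0,0,0,0]],
])

```text
time: 10.58
position: [0.5812, -0.1578, 0.0879]
eef_rot: [[-0.975, -0.223, 0.009], [-0.223, 0.975, -0.005], [-0.008, -0.007, -1.0]]
wrist_force: [10.3, -6.0, -0.9]
finger_gap: 0.009
finger_force: 58.8
```

```bash
python3 - <<'E'
from h import *
P=[]
for i in range(8):
    im=read_camera('wrist');s=bot.read_state();P.append(np.r_[s['position'],s['wrist_force']])
c=get_calibration('wrist')
P=np.array(P);m=P.mean(0);print(m.round(4),P.std(0).round(4))
a=np.array([.975,.2225]);b=np.array([-.2225,.975]);d=m[:2]-[.5919,-.2029]
print('along x,y',d@a,d@b,'force x,y',m[3:5]@a,m[3:5]@b)
cv2.imwrite('pics/w3.png',im);cv2.imwrite('pics/side3.png',read_camera('side'));t=read_camera('top');cv2.imwrite('pics/top3.png',t)
s=cv2.resize(t[130:250,230:360],None,fx=5,fy=5,interpolation=cv2.INTER_CUBIC);cv2.imwrite('pics/top3z.png',s)
o=np.array([.6331,-.122])
Q=lambda x,y,z:(*(o+a*x+b*y),z)
for n,p in dict(h1=Q(-.185,.06,.098),h2=Q(-.185,-.06,.098),stud=Q(-.12,-.073,.0875),edge=Q(-.1,-.073,.0775),ledge=Q(-.06,.037,.0775)).items(): print(n,proj('wrist',p,c).round(1),((proj('top',p)-[230,130])*5).round(1))
E
```

```text
[ 0.5812 -0.158   0.0879  9.4097 -6.7477 -0.1927] [0.000e+00 1.000e-04 0.000e+00 2.317e-01 3.368e-01 3.192e-01]
along x,y -0.0004559779502391198 0.046110758946855165 force x,y 7.673077922960817 -8.672649262816043
h1 [450.2 -26.7] [281.5 500.8]
h2 [164.3 -25.9] [476.7 450.9]
stud [157.8 130.2] [463.  345.9]
edge [167.2 164. ] [450.7 318.6]
ledge [348.1 227.4] [260.6 300.5]
```

View pics/w3.png

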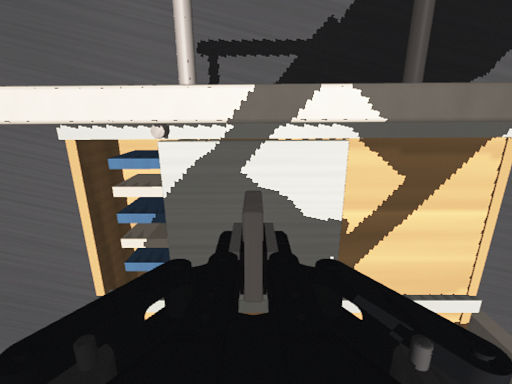

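View pics/top3z.png

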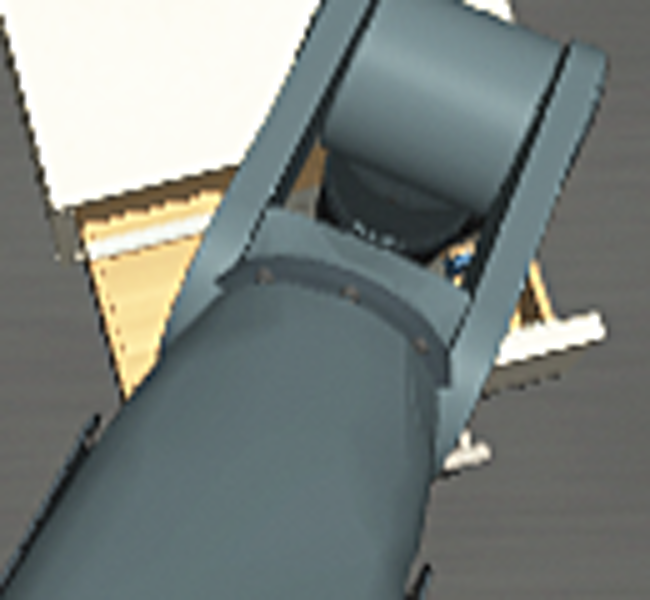

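The wrist view shows the stud at (158,130), as predicted, so the drawer is out. The shutter edge is at column ~161 in row 164, where half travel predicts 167. That is about 4 mm short, and the measured 46.1 mm of travel agrees. I'll add 3.9 mm.

Request:
play_rows([
  [[-1,0,0.016,0,0],[-1,0,0.017,0,0],[-1,0,0,0,0],[-1,0,0,0,0],[-1,0,0,0,0],[-1,0,0,0,0]],
])

```text
time: 11.58
position: [0.5803, -0.1544, 0.0879]
eef_rot: [[-0.975, -0.223, 0.009], [-0.223, 0.975, -0.006], [-0.008, -0.008, -1.0]]
wrist_force: [7.7, -6.7, 0.1]
finger_gap: 0.0086
finger_force: 58.9
```

```bash
cat > chk.py <<'E'
from h import *
im=read_camera('wrist');c=get_calibration('wrist');s=bot.read_state()
a=np.array([.975,.2225]);b=np.array([-.2225,.975]);o=np.array([.6331,-.122])
p=np.array(s['position']);f=np.array(s['wrist_force']);d=p[:2]-[.5919,-.2029]
print(s['time'],'along',d@a,d@b,'F',f@[*a,0],f@[*b,0],s['finger_gap'])
g=cv2.cvtColor(im,cv2.COLOR_BGR2GRAY).astype(int)
for x in(-.1,-.09,-.08):
    q=proj('wrist',(*(o+a*x-b*.073),.0775),c);r=int(round(q[1]))
    k=g[r-1:r+2].mean(0);e=np.diff(k)[int(q[0])-15:int(q[0])+15];j=int(q[0])-15+np.abs(e).argmax()
    w=onz('wrist',(j+1,r),.0775,c)[:2]-o
    print('pred',q.round(1),'edge',j+1,'cab x,y',(w@a).round(4),(w@b).round(4))
cv2.imwrite('pics/w4.png',im)
E
python3 chk.py
```

```text
11.6333 along -0.0005057946824719699 0.049856386540210636 F 7.849203103971035 -8.917200624020467 0.0089446040851842
pred [160.7 164. ] edge 160 cab x,y -0.1 -0.0734
pred [162.3 180.5] edge 161 cab x,y -0.0903 -0.0738
pred [163.9 196.4] edge 163 cab x,y -0.0803 -0.0735
```

View pics/w4.png

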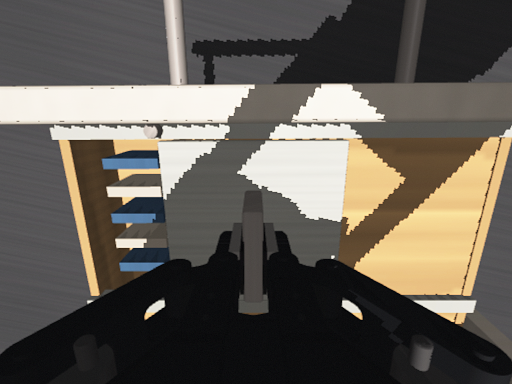

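The edge measures within 0.5 mm of half travel, both in the image and in TCP travel. The drawer is held at its stop and the grip is firm, so I'm handing in.

```bash
python3 -c "
from station import bot
print(bot.finish_job())"
```

```text
the job is handed in; nothing more can be done
None
```

The job is handed in: the drawer is fully out at its stop, and the arm is holding the shutter by its tab at about 50 mm, half its travel; nothing else on the counter was touched, and it took about 12 s.

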